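# Scrub out the red-rimmed glaze jar

### The arm

A 7-joint arm with a two-finger parallel gripper is mounted at the origin on the work surface. World frame = base frame: x ahead of the robot, y to its left, z up, the work surface at z = 0. Lengths are in m, angles in rad, forces in N, time in s.
With the tool pointing down it reaches from about 0.425 to 0.875 m from the base axis. Payload 9.9 kg.
Tool frame: the origin (TCP) lies at the very end of the fingers, on their centre line; the grasp point (between the pads) lies 19 mm behind it; z points along the fingers, y is the line along which they close (so a half turn about z gives the same grasp; the last joint's range is limited). The gripper opens to 85 mm and grips with 20 to 120 N. Pads are 22 mm wide; open, the fingers measure 114 mm over their backs; the gripper's body (76 mm by 85 mm) begins 54 mm behind the grasp point. The pads swing forward as they close: fully open they stand 13 mm farther back than shut.
Start: joints at [1.19, 0.576, 0.025, 1.437, -0.015, 1.129, -0.057], TCP at [0.197, -0.645, 0.231] pointing down, gripper open.
Joint ranges: [-2.76, 2.76], [-0.34, 2.15], [-1.52, 1.57], [0.19, 2.46], [-1.09, 4.23], [0.17, 1.99], [-2.82, 2.82]. Speed limits (rad/s): [2.22, 2.22, 3.01, 3.01, 3.14, 3.14, 3.14].

### API

Orientations are given as a rotation vector (axis times angle).
In Python, from rig import arm, viewer, outline_of, mark_of gives the robot as it stands. The module is installed in compiled form; this text tells all that it offers.
- The arm moves only by the tool carry_out, never from a script. Its argument "series" is text: rows parted by semicolons, each of 7 numbers parted by spaces: the opening, from -1 (shut) to 1 (fully open), then the shift along the world's x, y, z in m, then the turn, a rotation vector about the world's x, y, z in degrees. In form: claw dx dy dz ax ay az; .... A call has 1 to 5 rows; each row shifts and turns the commanded pose from where the row before left it; what a row does not reach is not made up. A row lasts 1/12 s, in which the tool goes at most 41.7 mm and 7.16 degrees, less where a joint would pass 70% of its speed; a pose out of reach is approached as far as the arm can. A call is refused whole if a number of a shift passes 0.0417 or a number of a turn 7.16, either way. A call with a gripper value outside its range is refused whole. The fingers move at their own pace and stop on an object; "force" is the grip in N (left out, the last holds). Time passes only in rows, so rows that do not move let the fingers close. It gives the time, the measured TCP pose, the force, the opening and the grip force at its end, in the units of the state.
- arm.get_state(): the state, without advancing time (a new reading comes with each control period).
- viewer.snapshot(name): name is "side" or "top"; returns the picture (400x640x3 uint8, blue, green, red); there is no depth.
- viewer.camera_params(name): a dict with "camera_matrix" (3x3 intrinsics, pixels), "eye" and "attitude" of the camera in the world. Camera axes: x right, y up, looking along -z (the intrinsics and any distortion apply to the point x, -y, -z); pixel columns grow to the right and rows downward; lengths in m; the calibration is good to about 2 mm. A picture is of the moment at which its call begins. camera_params takes no time and is no camera call.
- arm.close_job(): hands the job in; it is judged then, once.
Trained networks look in the newest picture that a camera, given by its name, has taken for a name from the list of things; names that differ only in an ending like _2 or _b are one class to them, and where a whole thing is asked for, a point or a joint stands for the part that bears it (a point fixed in the world has none). Each returns a list of dicts, best first, with "p" (0 to 1); they miss things now and then, are a little off and sometimes report something else, mostly with a low value. They report only what shows in the picture. A call takes as long as a camera call. They do not tell look-alikes from the thing itself.
- outline_of(thing, camera): "region" (400x640 bool, what is visible of it) and "centre" ([row, column] in pixels, amid what is visible of it).
- mark_of(thing, camera): "centre" ([row, column] in pixels: a listed point, or the origin of a listed thing).
The state is a dict: "t": time; "joint_positions": joint angles; "dq": joint speeds; "joint_efforts": joint torques, N m; "eef_pos": TCP position; "tcp_rot": TCP orientation; "force": force on the tool from outside, world axes, zero at the start; "torque": the same for the moment, N m; "gripper_width": finger opening in m; "grasp_force": force on a finger pad.
Only numpy, scipy, OpenCV 4.12 (cv2) and the standard library are available. Lean on these libraries where they do the work, as an engineer would, in place of code of your own. Each camera call takes 0.05 s, during which the arm holds its last target. There are 200 camera calls.

### The job

Take the upright bottle brush out of its wooden holder and scrub out the red-rimmed jar: push the bristles down to the bottom, draw them up well over half the depth of the jar, and push them down to the bottom again. Then put the brush back into its holder, lowering it to the holder's floor before letting go. Keep both jars standing where they are and do not put the brush into the green-rimmed jar.

Things in the scene. Friction and masses are not known exactly. Their poses are not given: they have to be found in the camera images.
- brush: Rigid bottle brush standing bristles down in the wooden holder, 193 mm long, 0.09 kg. Origin: centre of its flat bristle end (foot); z up the handle. Blue head 30 mm across, 0 to 65 mm; steel stem 6 mm across to 97 mm; smooth round orange handle 16 mm across to 187 mm; black end. Grip it from above, any yaw, 150 mm above the origin: fingers then clear holder and jars.
- stand: The brush holder: turned wooden pot fixed to the table, round, 62 mm across and 55 mm high on a 90 mm wide foot; bore 50 mm across, its flat floor 6 mm above the underside. Origin: centre of its underside, on the table; z up. The brush stands on its floor and may lean a little when let go.
- jar_red: Bisque jar (off-white) with a red rim band, the jar to scrub. Loose, about 0.6 kg, standing on the table, 100 mm high, 83 mm across at the rim; round, open at the top, straight bore about 72 mm across (about 64 mm near the floor), flat inner floor 6 mm above the underside. Origin: centre of its underside; z up.
- jar_green: The same jar with a green rim band; leave it alone. Origin: centre of its underside; z up.
There are look-alikes about, which are no part of the job. Several things look just like the stand: the one meant starts farthest to the robot's left.

How it is judged:
By the outcome, as a careful person would: the job done as asked, in the order asked, and still so for the second after the job is handed in, with the robot touching nothing.
It also fails if it takes over 50 s, if anything falls off the work surface, if the arm or the gripper's body presses on something with over 40 N, if the wrist force passes 120 N, or if a joint passes its speed limit or range.

## Working session

There is one attempt and no reset: what is moved stays moved. The work goes in short steps, Python scripts to look and compute and a tool call to move; the robot and the scene stay as the last step left them, time stands still between calls to the robot, and variables do not carry over. Pictures are saved under pics/ and viewed, at most 10 in all, crops included, and the job is handed in when it is done.

Besides the shell and the picture viewer there is one more tool, called after ">>>" by a JSON object that holds its "method" and its "body", one argument or row to a line. carry_out: Moves the arm, as the interface text tells. Its arguments: {"type":"object","properties":{"series":{"type":"string"},"force":{"type":"number"}},"required":["series"]}

```bash
mkdir -p pics; cat > h.py <<'E'
import numpy as np, cv2
from rig import arm, viewer, outline_of, mark_of
from scipy.spatial.transform import Rotation as R
def att(p):
    a=np.array(p["attitude"],float)
    if a.shape==(3,3): return a
    return R.from_rotvec(a).as_matrix() if a.size==3 else R.from_quat(a).as_matrix()
def ray(name,rc):
    p=viewer.camera_params(name);K=np.array(p["camera_matrix"]);
    d=np.array(p.get("distortion",np.zeros(5)),float)
    u=cv2.undistortPoints(np.array([[[rc[1],rc[0]]]],float),K,d)[0,0]
    return np.array(p["eye"]),att(p)@np.array([u[0],-u[1],-1])
def onz(name,rc,z):
    e,d=ray(name,rc);return e+d*(z-e[2])/d[2]
def pix(name,P):
    p=viewer.camera_params(name);c=att(p).T@(np.array(P)-np.array(p["eye"]))
    q=np.array(p["camera_matrix"])@np.array([c[0],-c[1],-c[2]]);return q[1]/q[2],q[0]/q[2]
E
python3 - <<'E'
from h import *
im={}
for n in("side","top"):
    print(viewer.camera_params(n)); im[n]=viewer.snapshot(n)
cv2.imwrite("pics/side.png",im["side"]);cv2.imwrite("pics/top.png",im["top"])
for n in im:
  for t in("brush","stand","jar_red","jar_green"):
    print(n,t,[(np.round(d["centre"]).tolist(),round(d["p"],2),onz(n,d["centre"],0.006 if t=="brush" else 0).round(3).tolist()) for d in mark_of(t,n)])
print(arm.get_state())
E
```

```text
{'camera_matrix': array([[388.32992539,   0.        , 322.14627523],
       [  0.        , 388.32992539, 199.12007385],
       [  0.        ,   0.        ,   1.        ]]), 'eye': array([ 0.09637674, -0.61889449,  0.54602086]), 'attitude': array([ 0.90972688, -0.29227399, -0.53765923])}
{'camera_matrix': array([[436.41977345,   0.        , 314.68113954],
       [  0.        , 436.41977345, 197.62199007],
       [  0.        ,   0.        ,   1.        ]]), 'eye': array([ 0.31724199, -0.02559641,  1.09873172]), 'attitude': array([ 0.12939011, -0.14018753, -1.57183297])}
side brush [([245.0, 401.0], 0.6, [0.565, -0.226, 0.006]), ([153.0, 281.0], 0.54, [0.545, 0.242, 0.006])]
side stand [([306.0, 356.0], 0.84, [0.395, -0.293, 0.0]), ([246.0, 396.0], 0.57, [0.56, -0.217, 0.0]), ([299.0, 440.0], 0.56, [0.53, -0.363, 0.0])]
side jar_red [([203.0, 342.0], 0.71, [0.552, -0.038, 0.0]), ([246.0, 400.0], 0.37, [0.565, -0.223, 0.0])]
side jar_green [([154.0, 278.0], 0.8, [0.538, 0.248, 0.0])]
top brush [([175.0, 391.0], 0.79, [0.566, -0.231, 0.006])]
top stand [([177.0, 388.0], 0.83, [0.561, -0.
[... 224 characters left out ...]
': 0.5, 'joint_positions': array([ 1.19019637,  0.57573377,  0.02490754,  1.4371129 , -0.0149902 ,
        1.12897833, -0.0564787 ]), 'dq': array([ 0.00159818, -0.00107603,  0.00166602, -0.00197141,  0.00126221,
       -0.00014758,  0.00021977]), 'joint_efforts': array([-2.39215828e-03, -7.64874816e+01,  2.24658184e+00, -2.86083359e+01,
        1.52949808e-02,  3.59262231e-03, -3.57291050e-06]), 'eef_pos': array([ 0.19741097, -0.64549056,  0.23126173]), 'tcp_rot': array([-3.10701539e+00, -4.64523075e-01,  2.97724479e-05]), 'force': array([-0.20915547, -0.6938642 , -0.79948398]), 'torque': array([-0.01794384,  0.01074543, -0.05211695]), 'grasp_force': 0.0, 'gripper_width': 0.0856404321372214}
```

```bash
python3 - <<'E'
import cv2,numpy as np
a=cv2.imread("pics/top.png");cv2.imwrite("pics/topcrop.png",cv2.resize(a[110:290,170:490],None,fx=2.5,fy=2.5))
E
```

```text
(no output)
```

View pics/side.png

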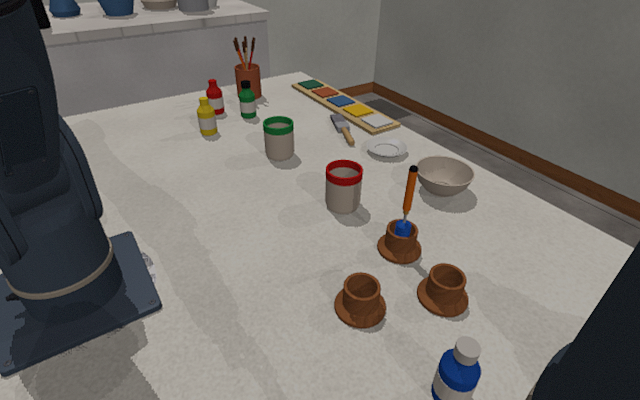

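View pics/topcrop.png

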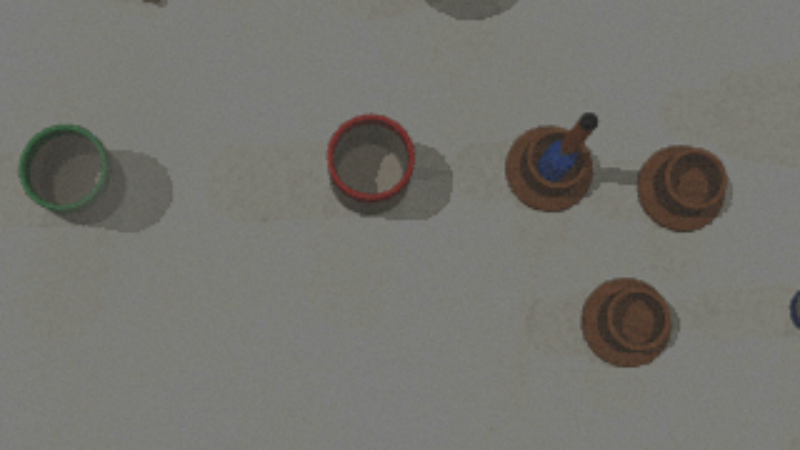

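The three stand-like pots are at side (246,396), (306,356) and (299,440). In the base frame their y values are -0.22, -0.295 and -0.36, so the first is farthest left. The crop confirms it and shows the blue brush standing in it (crop pixel 548,165). The red jar is at crop (371,157) and the green jar at (66,167).

```bash
cat >> h.py <<'E'
def tri(rs,rt):
    A=[];b=[]
    (e1,d1),(e2,d2)=ray("side",rs),ray("top",rt)
    d1=d1/np.linalg.norm(d1);d2=d2/np.linalg.norm(d2)
    s=np.linalg.lstsq(np.c_[d1,-d2],e2-e1,rcond=None)[0]
    p,q=e1+s[0]*d1,e2+s[1]*d2;return (p+q)/2,np.linalg.norm(p-q)
def mask(n,im,lo,hi):return cv2.inRange(cv2.cvtColor(im,cv2.COLOR_BGR2HSV),lo,hi)
def orange(n,im,box):
    m=mask(n,im,(5,190,60),(20,255,255));z=np.zeros_like(m);r0,r1,c0,c1=box;z[r0:r1,c0:c1]=m[r0:r1,c0:c1];return z
E
python3 - <<'E'
from h import *
t=cv2.imread("pics/top.png");s=cv2.imread("pics/side.png")
print("end",tri((170,413),(158.5,405)))
# rim of red jar
for n,im,b in(("top",t,(140,210,290,350)),("side",s,(150,220,315,370))):
    h=cv2.cvtColor(im,cv2.COLOR_BGR2HSV);m=((h[...,0]<6)|(h[...,0]>174))&(h[...,1]>130)
    z=np.zeros(m.shape,bool);r0,r1,c0,c1=b;z[r0:r1,c0:c1]=m[r0:r1,c0:c1]
    pts=np.argwhere(z)[:,::-1].astype(np.float32);hull=cv2.convexHull(pts);e=cv2.fitEllipse(hull)
    print(n,len(pts),e,onz(n,e[0][::-1],0.1).round(4))
print("orange HSV",cv2.cvtColor(s,cv2.COLOR_BGR2HSV)[195,409])
print(cv2.cvtColor(t,cv2.COLOR_BGR2HSV)[164,401])
for P in [(0.56,-0.222,.055)]:print(pix("top",P),pix("side",P))
# stand bore rim by eye / outline
for n in("top","side"):
    viewer.snapshot(n)
    for d in outline_of("stand",n):
        m=d["region"].astype(np.uint8);p=np.argwhere(m)[:,::-1].astype(np.float32)
        e=cv2.fitEllipse(cv2.convexHull(p));print(n,np.round(d["centre"]),e,onz(n,e[0][::-1],0.004).round(4))
    for d in outline_of("brush",n)[:2]:
        p=np.argwhere(d["region"]);print(n,"brush",p.min(0),p.max(0),len(p),d["p"])
E
```

```text
end (array([ 0.5589503 , -0.22687015,  0.18877811]), np.float64(0.0011072833331013706))
top 173 ((318.0118408203125, 172.54412841796875), (33.316410064697266, 34.19221496582031), 93.72016143798828) [ 0.5499 -0.0411  0.1   ]
side 581 ((343.61383056640625, 172.3665008544922), (26.60295867919922, 38.900787353515625), 91.79576110839844) [ 0.5383 -0.0555  0.1   ]
orange HSV [ 13 230 124]
[ 11 110  72]
(np.float64(172.39328841729457), np.float64(391.4007387650643)) (np.float64(226.57564183993276), np.float64(401.4883391924683))
top [190. 443.] ((441.9992370605469, 184.65684509277344), (34.35443878173828, 35.53944778442383), 97.39167022705078) [ 0.5391 -0.3603  0.004 ]
top [180. 385.] ((389.0504150390625, 177.32215881347656), (33.42238998413086, 34.908817291259766), 106.73164367675781) [ 0.5589 -0.2251  0.004 ]
top [238. 419.] ((420.0780029296875, 238.77059936523438), (35.04208755493164, 35.84994888305664), 158.27415466308594) [ 0.4009 -0.2975  0.004 ]
top brush [154 385] [181 408] 307 0.61
side [294. 444.] ((444.03179931640625, 290.7740478515625), (52.55016326904297, 56.39189529418945), 123.67963409423828) [ 0.548  -0.3557  0.004 ]
side [245. 399.] ((400.257568359375, 242.56015014648438), (45.106971740722656, 46.92929458618164), 107.84954071044922) [ 0.5703 -0.2174  0.004 ]
side [303. 362.] ((360.7563171386719, 300.9681701660156), (52.98588180541992, 57.33175277709961), 174.27491760253906) [ 0.4074 -0.2916  0.004 ]
side brush [165 395] [237 418] 727 0.93
```

```bash
python3 - <<'E'
from h import *
N=[]
for n,lo,b in(("side",(7,170,70),(165,220,395,420)),("top",(5,90,40),(150,185,380,412))):
    im=cv2.imread(f"pics/{n}.png")
    if n=="side":
        z=orange(n,im,b)
    else: # handle region: crop pixels in the strip right of head
        d=outline_of("brush","top"); z=(d[0]["region"]*255).astype(np.uint8)
    p=np.argwhere(z)[:,::-1].astype(np.float32)
    vx,vy,x,y=cv2.fitLine(p,cv2.DIST_HUBER,0,.01,.01).ravel();print(n,len(p),vx,vy,x,y)
    a,c=ray(n,(y-15*vy,x-15*vx)),ray(n,(y+15*vy,x+15*vx));m=np.cross(a[1],c[1]);m/=np.linalg.norm(m);N.append((m,m@a[0]))
(n1,k1),(n2,k2)=N
d=np.cross(n1,n2);d/=d[2]
p0=np.linalg.solve(np.array([n1,n2,[0,0,1]]),[k1,k2,0.0])
for z in(.006,.1,.156,.2):print(z,(p0+d*z).round(4))
e=onz("side",(170,413),.19),onz("top",(158.5,405),.19);print(e)
# stand bore rim / jar rim projections for checking
for n in("side","top"):
    im=cv2.imread(f"pics/{n}.png")
    for c,r,z in(((.549,-.045),.0415,.1),((.551,.24),.0415,.1),((.561,-.224),.031,.055),((.561,-.224),.045,0.004)):
        q=np.array([pix(n,(c[0]+r*np.cos(a),c[1]+r*np.sin(a),z))[::-1] for a in np.linspace(0,6.28,40)])
        cr=None
        globals().setdefault("Q",{}).setdefault(n,[]).append(q)
    k=4;r0,c0=(140,300) if n=="side" else (130,300)
    big=cv2.resize(im[r0:r0+130,c0:c0+150],None,fx=k,fy=k,interpolation=cv2.INTER_CUBIC)
    big=cv2.convertScaleAbs(big,alpha=1.7)
    for q in Q[n]:cv2.polylines(big,[((q-[c0,r0]+.5)*k).astype(np.int32)],True,(0,255,255),1)
    cv2.imwrite(f"pics/ov_{n}.png",big)
a,b=cv2.imread("pics/ov_side.png"),cv2.imread("pics/ov_top.png")
cv2.imwrite("pics/ov.png",cv2.resize(np.hstack([a,b]),(800,346)))
E
```

```text
side 305 0.18213588 -0.9832734 408.9891 191.25209
top 307 0.6254798 -0.78024036 396.77396 168.0147
0.006 [ 0.5585 -0.2254  0.006 ]
0.1 [ 0.5589 -0.2256  0.1   ]
0.156 [ 0.5591 -0.2257  0.156 ]
0.2 [ 0.5593 -0.2258  0.2   ]
(array([ 0.55672335, -0.22808883,  0.19      ]), array([ 0.55908617, -0.22696088,  0.19      ]))
```

View pics/ov.png

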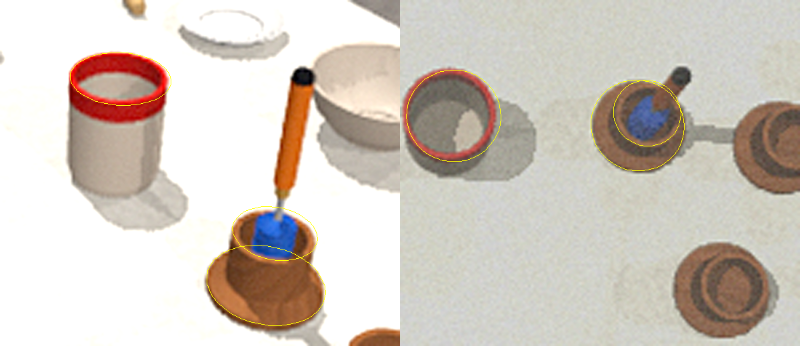

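The overlays fit to about 1 px in both views. The brush stands upright at (0.559,-0.226), the stand is at (0.559,-0.225) and the red jar at about (0.550,-0.043). I'm moving above the brush.

>>> {"method": "carry_out", "body": {
  "series": "1 0.02 0.022 0 0 0 0;1 0.026 0.03 0 0 0 0;1 0.026 0.03 0 0 0 0;1 0.026 0.03 0 0 0 0;1 0.026 0.03 0 0 0 0",
  "force": 60
}}

```text
t: 1.27
eef_pos: [0.3223, -0.502, 0.2314]
tcp_rot: [3.107, 0.464, 0.0]
force: [0.7, -0.4, -0.2]
gripper_width: 0.0855
grasp_force: 0.0
```

>>> {"method": "carry_out", "body": {
  "series": "1 0.026 0.03 0 0 0 0;1 0.026 0.03 0 0 0 0;1 0.026 0.03 0 0 0 0;1 0.026 0.03 0 0 0 0;1 0.026 0.03 0 0 0 0"
}}

```text
t: 1.68
eef_pos: [0.4525, -0.3519, 0.2316]
tcp_rot: [3.107, 0.464, 0.001]
force: [-0.1, -0.6, 0.4]
gripper_width: 0.0852
grasp_force: 0.0
```

>>> {"method": "carry_out", "body": {
  "series": "1 0.026 0.03 0 0 0 0;1 0.026 0.03 0 0 0 0;1 0.026 0.03 0 0 0 0;1 0.02 0.025 0 0 0 0;1 0 0 0 0 0 0"
}}

```text
t: 2.1
eef_pos: [0.5543, -0.2305, 0.2312]
tcp_rot: [-3.101, -0.479, -0.005]
force: [-0.5, 1.4, -0.2]
gripper_width: 0.0853
grasp_force: 0.0
```

>>> {"method": "carry_out", "body": {
  "series": "1 0 0 0 0 0 0;1 0 0 0 0 0 0"
}}

```text
t: 2.27
eef_pos: [0.549, -0.239, 0.2312]
tcp_rot: [3.107, 0.464, -0.001]
force: [0.0, -1.3, 0.3]
gripper_width: 0.0857
grasp_force: 0.0
```

>>> {"method": "carry_out", "body": {
  "series": "1 0.01 0.013 0 0 0 0;1 0 0 -0.024 0 0 0;1 0 0 -0.025 0 0 0;1 0 0 -0.025 0 0 0;1 0 0 -0.02 0 0 0"
}}

```text
t: 2.68
eef_pos: [0.5579, -0.2274, 0.1359]
tcp_rot: [3.107, 0.46, -0.002]
force: [0.1, -0.2, 0.0]
gripper_width: 0.0853
grasp_force: 0.0
```

>>> {"method": "carry_out", "body": {
  "series": "1 0 0 0 0 0 0;1 0 0 0 0 0 0"
}}

```text
t: 2.85
eef_pos: [0.5582, -0.2269, 0.137]
tcp_rot: [-3.107, -0.461, 0.003]
force: [-0.2, 0.2, -0.5]
gripper_width: 0.0857
grasp_force: 0.0
```

```bash
python3 - <<'E'
from h import *
a,b=viewer.snapshot("side"),viewer.snapshot("top")
f=lambda i,r,c:cv2.convertScaleAbs(cv2.resize(i[r:r+130,c:c+120],None,fx=3.3,fy=3.3,interpolation=cv2.INTER_CUBIC),alpha=1.6)
cv2.imwrite("pics/g1.png",np.hstack([f(a,130,340),f(b,110,330)]));print(arm.get_state()["eef_pos"])
E
```

```text
[ 0.55975105 -0.22671873  0.13875524]
```

View pics/g1.png

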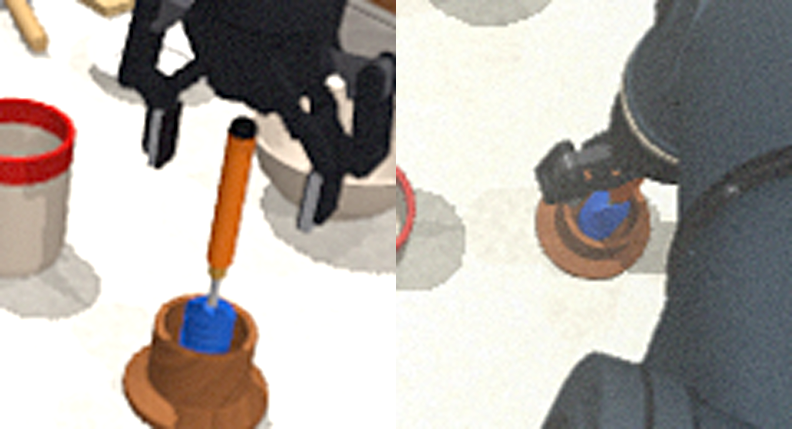

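The handle (side crop 235,200) stands between the open fingers, slightly nearer the left one, and is otherwise centred. I'm closing the gripper.

>>> {"method": "carry_out", "body": {
  "series": "-1 0 0 0 0 0 0;-1 0 0 0 0 0 0;-1 0 0 0 0 0 0;-1 0 0 0 0 0 0;-1 0 0 0 0 0 0",
  "force": 60
}}

```text
t: 3.37
eef_pos: [0.5595, -0.2255, 0.1376]
tcp_rot: [3.107, 0.465, 0.001]
force: [-0.5, 0.4, 0.8]
gripper_width: 0.0253
grasp_force: 0.0
```

>>> {"method": "carry_out", "body": {
  "series": "-1 0 0 0 0 0 0;-1 0 0 0 0 0 0;-1 0 0 0 0 0 0;-1 0 0 0 0 0 0;-1 0 0 0 0 0 0"
}}

```text
t: 3.78
eef_pos: [0.5597, -0.2257, 0.1376]
tcp_rot: [3.107, 0.464, 0.001]
force: [0.8, -0.5, 6.2]
gripper_width: 0.0146
grasp_force: 58.6
```

>>> {"method": "carry_out", "body": {
  "series": "-1 0 0 0.015 0 0 0;-1 0 0 0.025 0 0 0;-1 0 0 0.03 0 0 0;-1 0 0 0.03 0 0 0;-1 0 0 0.03 0 0 0"
}}

```text
t: 4.2
eef_pos: [0.5588, -0.2251, 0.268]
tcp_rot: [-3.106, -0.465, 0.002]
force: [0.8, -1.3, -0.3]
gripper_width: 0.0148
grasp_force: 58.5
```

>>> {"method": "carry_out", "body": {
  "series": "-1 0 0 0.01 0 0 0;-1 0 0 0 0 0 0;-1 0 0 0 0 0 0"
}}

```text
t: 4.45
eef_pos: [0.5591, -0.2253, 0.2765]
tcp_rot: [-3.107, -0.465, 0.001]
force: [-0.6, -1.0, -1.7]
gripper_width: 0.0141
grasp_force: 58.6
```

```bash
python3 - <<'E'
from h import *
a=viewer.snapshot("side");print(arm.get_state()["eef_pos"],arm.get_state()["force"],arm.get_state()["gripper_width"])
P=arm.get_state()["eef_pos"]
big=cv2.convertScaleAbs(cv2.resize(a[60:260,300:460],None,fx=3,fy=3,interpolation=cv2.INTER_CUBIC),alpha=1.6)
f=lambda q:tuple(int((v-o)*3) for v,o in zip(pix("side",q)[::-1],(300,60)))
cv2.line(big,f(P-[0,0,.131]),f(P+[0,0,.06]),(0,255,0),1)
cv2.imwrite("pics/g2.png",big)
E
```

```text
[ 0.55861039 -0.22511161  0.27553647] [-0.10052916  0.34887176 -1.69173998] 0.014115841144385353
```

View pics/g2.png

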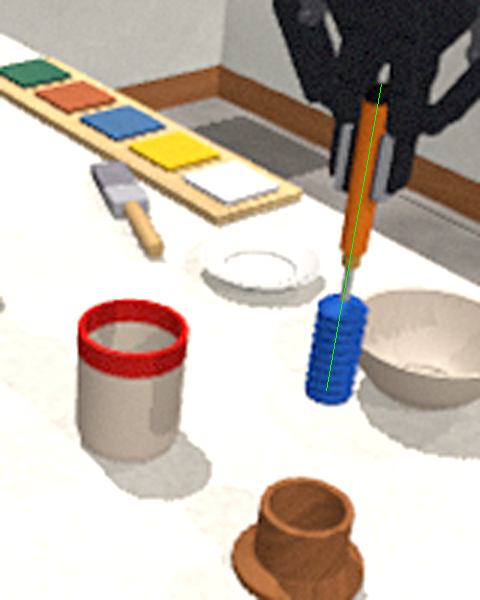

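The brush is held nearly vertical (head at crop 335,350, within ~2 mm of the tool axis). The jar is at crop 132,340 and the stand is still in place. I'm moving over the red jar.

>>> {"method": "carry_out", "body": {
  "series": "-1 -0.002 0.025 0 0 0 0;-1 -0.002 0.035 0 0 0 0;-1 -0.002 0.036 0 0 0 0;-1 -0.002 0.036 0 0 0 0;-1 -0.001 0.03 0 0 0 0"
}}

```text
t: 4.92
eef_pos: [0.549, -0.0607, 0.2751]
tcp_rot: [-3.105, -0.466, 0.006]
force: [0.1, 0.7, -1.0]
gripper_width: 0.0146
grasp_force: 58.6
```

>>> {"method": "carry_out", "body": {
  "series": "-1 0 0.02 0 0 0 0;-1 0 0 0 0 0 0;-1 0 0 0 0 0 0"
}}

```text
t: 5.17
eef_pos: [0.5496, -0.0421, 0.2754]
tcp_rot: [-3.106, -0.469, 0.005]
force: [0.0, -0.5, -1.4]
gripper_width: 0.0147
grasp_force: 58.6
```

```bash
python3 - <<'E'
from h import *
a=viewer.snapshot("side");b=viewer.snapshot("top");P=arm.get_state()["eef_pos"];print(P)
for n,im in(("side",a),("top",b)):
    m=mask(n,im,(100,150,40),(130,255,255));r,c=map(int,pix(n,P-[0,0,.1]));z=np.zeros_like(m);z[r-35:r+35,c-25:c+25]=m[r-35:r+35,c-25:c+25]
    p=np.argwhere(z);print(n,len(p),p.mean(0) if len(p) else 0,"expected",pix(n,P-[0,0,.098]))
f=lambda i,r,c:cv2.convertScaleAbs(cv2.resize(i[r:r+150,c:c+120],None,fx=3.3,fy=3.3,interpolation=cv2.INTER_CUBIC),alpha=1.6)
cv2.imwrite("pics/g3.png",np.hstack([f(a,80,290),f(b,110,260)]))
E
```

```text
[ 0.54982517 -0.04445854  0.27592339]
side 388 [136.82216495 345.10824742] expected (np.float64(136.5462886415238), np.float64(346.76636935599936))
top 0 0 expected (np.float64(164.4156474746157), np.float64(320.0394113386676))
```

View pics/g3.png

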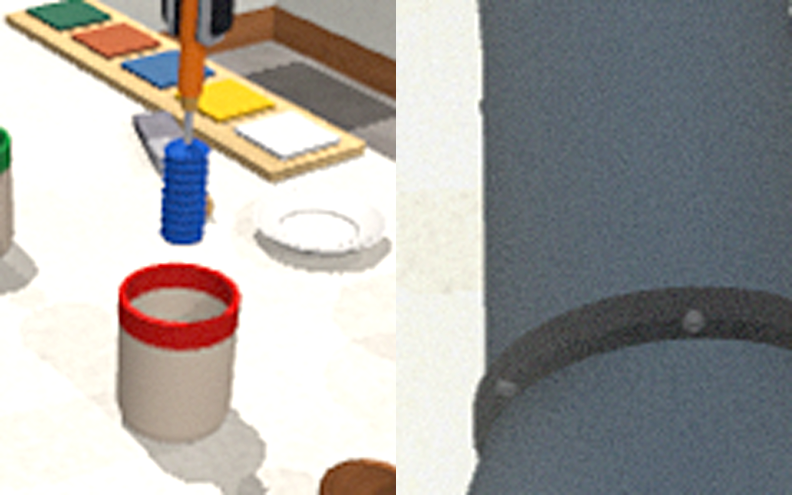

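The brush hangs over the jar centre (side crop 184 against the rim at 179). I'm lowering it.

>>> {"method": "carry_out", "body": {
  "series": "-1 0 0 -0.025 0 0 0;-1 0 0 -0.03 0 0 0;-1 0 0 -0.03 0 0 0;-1 0 0 -0.025 0 0 0;-1 0 0 -0.015 0 0 0"
}}

```text
t: 5.68
eef_pos: [0.5486, -0.0452, 0.149]
tcp_rot: [-3.107, -0.461, 0.007]
force: [0.9, 1.1, -0.7]
gripper_width: 0.0144
grasp_force: 58.7
```

>>> {"method": "carry_out", "body": {
  "series": "-1 0 0 -0.006 0 0 0;-1 0 0 -0.003 0 0 0;-1 0 0 0 0 0 0"
}}

```text
t: 5.93
eef_pos: [0.5504, -0.0443, 0.143]
tcp_rot: [3.107, 0.463, -0.001]
force: [1.3, 0.4, -0.4]
gripper_width: 0.0148
grasp_force: 58.7
```

>>> {"method": "carry_out", "body": {
  "series": "-1 0 0 -0.003 0 0 0;-1 0 0 -0.002 0 0 0;-1 0 0 0 0 0 0"
}}

```text
t: 6.18
eef_pos: [0.5507, -0.0436, 0.1387]
tcp_rot: [3.107, 0.464, 0.001]
force: [0.3, 0.0, -0.5]
gripper_width: 0.0146
grasp_force: 58.7
```

>>> {"method": "carry_out", "body": {
  "series": "-1 0 0 -0.001 0 0 0;-1 0 0 0 0 0 0"
}}

```text
t: 6.35
eef_pos: [0.5506, -0.0434, 0.1376]
tcp_rot: [3.107, 0.465, 0.001]
force: [-0.3, -0.4, -0.1]
gripper_width: 0.0143
grasp_force: 58.7
```

>>> {"method": "carry_out", "body": {
  "series": "-1 0 0 -0.001 0 0 0;-1 0 0 0 0 0 0"
}}

```text
t: 6.52
eef_pos: [0.5512, -0.0435, 0.1376]
tcp_rot: [3.107, 0.464, 0.003]
force: [-2.0, -0.6, 9.5]
gripper_width: 0.0141
grasp_force: 60.0
```

>>> {"method": "carry_out", "body": {
  "series": "-1 0 0 -0.001 0 0 0;-1 0 0 0 0 0 0"
}}

```text
t: 6.68
eef_pos: [0.5517, -0.0435, 0.1375]
tcp_rot: [3.106, 0.464, 0.005]
force: [-3.5, 0.4, 19.5]
gripper_width: 0.0146
grasp_force: 61.1
```

Bottom reached, with 19 N contact at TCP 0.1375. I'm drawing up 75 mm, then pushing down again.

>>> {"method": "carry_out", "body": {
  "series": "-1 0 0 0.015 0 0 0;-1 0 0 0.02 0 0 0;-1 0 0 0.02 0 0 0;-1 0 0 0.02 0 0 0;-1 0 0 0 0 0 0"
}}

```text
t: 7.1
eef_pos: [0.5523, -0.0435, 0.2141]
tcp_rot: [3.106, 0.464, 0.009]
force: [0.7, -0.8, -0.1]
gripper_width: 0.0146
grasp_force: 59.0
```

>>> {"method": "carry_out", "body": {
  "series": "-1 0 0 0 0 0 0;-1 0 0 -0.02 0 0 0;-1 0 0 -0.02 0 0 0;-1 0 0 -0.018 0 0 0;-1 0 0 -0.01 0 0 0"
}}

```text
t: 7.52
eef_pos: [0.5488, -0.0434, 0.1395]
tcp_rot: [-3.106, -0.465, 0.006]
force: [-0.2, 0.4, -1.6]
gripper_width: 0.0143
grasp_force: 58.9
```

>>> {"method": "carry_out", "body": {
  "series": "-1 0 0 -0.003 0 0 0;-1 0 0 -0.002 0 0 0;-1 0 0 -0.001 0 0 0;-1 0 0 0 0 0 0"
}}

```text
t: 7.85
eef_pos: [0.5503, -0.0433, 0.1376]
tcp_rot: [-3.107, -0.464, -0.0]
force: [-4.3, 0.9, 14.6]
gripper_width: 0.0145
grasp_force: 61.0
```

Bottom reached a second time (14.6 N). I'm lifting out and moving back over the stand.

>>> {"method": "carry_out", "body": {
  "series": "-1 0 0 0.02 0 0 0;-1 0 0 0.03 0 0 0;-1 0 0 0.03 0 0 0;-1 0 0 0.03 0 0 0;-1 0 0 0.03 0 0 0"
}}

```text
t: 8.27
eef_pos: [0.5501, -0.0435, 0.2779]
tcp_rot: [-3.107, -0.465, 0.0]
force: [1.1, -0.9, -1.2]
gripper_width: 0.0144
grasp_force: 59.0
```

>>> {"method": "carry_out", "body": {
  "series": "-1 0 0 0 0 0 0;-1 0.002 -0.03 0 0 0 0;-1 0.002 -0.036 0 0 0 0;-1 0.002 -0.036 0 0 0 0;-1 0.002 -0.036 0 0 0 0"
}}

```text
t: 8.68
eef_pos: [0.5582, -0.1828, 0.2762]
tcp_rot: [3.107, 0.466, -0.0]
force: [0.9, 0.1, -1.8]
gripper_width: 0.0146
grasp_force: 59.0
```

>>> {"method": "carry_out", "body": {
  "series": "-1 0.001 -0.03 0 0 0 0;-1 0 -0.014 0 0 0 0;-1 0 0 0 0 0 0;-1 0 0 0 0 0 0"
}}

```text
t: 9.02
eef_pos: [0.5591, -0.2256, 0.2757]
tcp_rot: [-3.107, -0.462, 0.001]
force: [0.8, 1.0, -1.3]
gripper_width: 0.0147
grasp_force: 59.0
```

```bash
python3 - <<'E'
from h import *
a=viewer.snapshot("side");s=arm.get_state();P=s["eef_pos"];print(P,s["tcp_rot"],s["t"])
m=mask("side",a,(100,150,40),(130,255,255));r,c=map(int,pix("side",P-[0,0,.1]));z=np.zeros_like(m);z[r-35:r+35,c-25:c+25]=m[r-35:r+35,c-25:c+25]
p=np.argwhere(z);print(p.mean(0),pix("side",P-[0,0,.098]))
for t in("jar_red","jar_green"):print(t,[(d["centre"],onz("side",d["centre"],0).round(3)) for d in mark_of(t,"side")[:1]])
big=cv2.convertScaleAbs(cv2.resize(a[60:270,260:460],None,fx=2.8,fy=2.8,interpolation=cv2.INTER_CUBIC),alpha=1.6)
cv2.imwrite("pics/g4.png",big)
E
```

```text
[ 0.55948543 -0.22424901  0.2759056 ] [-3.10559720e+00 -4.65456462e-01  4.39068644e-04] 9.0667
[176.35216573 411.38606403] (np.float64(174.39610442116035), np.float64(411.54356096377984))
jar_red [([203.6, 342.8], array([ 0.553, -0.04 ,  0.   ]))]
jar_green [([157.3, 279.7], array([0.533, 0.231, 0.   ]))]
```

View pics/g4.png

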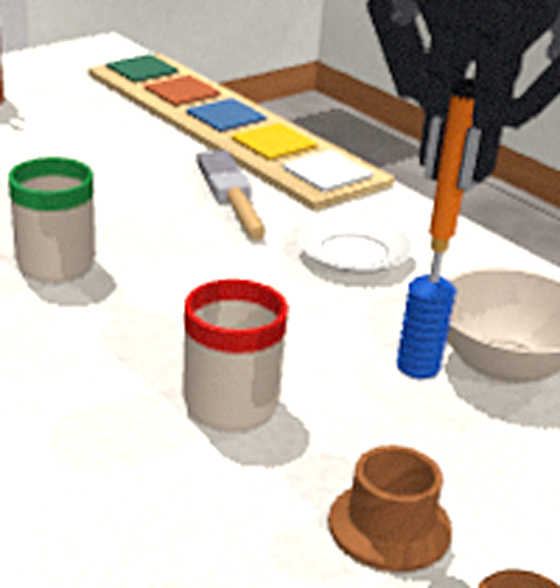

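Both jars still stand in place. The brush is vertical over its holder, at the same x,y it was taken from. I'm lowering it.

>>> {"method": "carry_out", "body": {
  "series": "-1 0 0 -0.025 0 0 0;-1 0 0 -0.03 0 0 0;-1 0 0 -0.03 0 0 0;-1 0 0 -0.025 0 0 0;-1 0 0 -0.015 0 0 0"
}}

```text
t: 9.58
eef_pos: [0.5585, -0.2232, 0.1487]
tcp_rot: [-3.104, -0.468, 0.004]
force: [0.1, 0.3, -0.8]
gripper_width: 0.0144
grasp_force: 59.1
```

>>> {"method": "carry_out", "body": {
  "series": "-1 0 0 -0.006 0 0 0;-1 0 0 -0.004 0 0 0;-1 0 0 -0.002 0 0 0;-1 0 0 -0.001 0 0 0;-1 0 0 0 0 0 0"
}}

```text
t: 10.0
eef_pos: [0.56, -0.2255, 0.1392]
tcp_rot: [3.106, 0.465, 0.002]
force: [0.8, -0.2, -1.7]
gripper_width: 0.0143
grasp_force: 59.1
```

>>> {"method": "carry_out", "body": {
  "series": "-1 0 0 -0.001 0 0 0;-1 0 0 0 0 0 0"
}}

```text
t: 10.17
eef_pos: [0.5597, -0.2256, 0.1379]
tcp_rot: [3.107, 0.464, 0.002]
force: [-0.3, -0.0, -0.8]
gripper_width: 0.0142
grasp_force: 59.1
```

>>> {"method": "carry_out", "body": {
  "series": "-1 0 0 -0.001 0 0 0;-1 0 0 0 0 0 0"
}}

```text
t: 10.33
eef_pos: [0.5601, -0.2258, 0.1376]
tcp_rot: [3.106, 0.464, 0.003]
force: [-0.4, -0.0, 7.7]
gripper_width: 0.0143
grasp_force: 60.0
```

>>> {"method": "carry_out", "body": {
  "series": "-1 0 0 -0.0005 0 0 0;-1 0 0 0 0 0 0"
}}

```text
t: 10.5
eef_pos: [0.5603, -0.2258, 0.1376]
tcp_rot: [3.106, 0.464, 0.004]
force: [-1.7, 1.1, 12.6]
gripper_width: 0.0143
grasp_force: 60.6
```

The brush is on the floor. I'm easing the load and opening gently.

>>> {"method": "carry_out", "body": {
  "series": "-1 0 0 0.0013 0 0 0;-1 0 0 0 0 0 0",
  "force": 20
}}

```text
t: 10.67
eef_pos: [0.5597, -0.2256, 0.1376]
tcp_rot: [3.107, 0.464, 0.001]
force: [-0.8, -0.2, -1.5]
gripper_width: 0.0144
grasp_force: 59.0
```

>>> {"method": "carry_out", "body": {
  "series": "-0.5 0 0 0 0 0 0;-0.3 0 0 0 0 0 0;-0.1 0 0 0 0 0 0;0.2 0 0 0 0 0 0;0.5 0 0 0 0 0 0"
}}

```text
t: 11.08
eef_pos: [0.5594, -0.2255, 0.137]
tcp_rot: [-3.107, -0.465, 0.0]
force: [0.6, -0.3, -1.0]
gripper_width: 0.0611
grasp_force: 0.0
```

>>> {"method": "carry_out", "body": {
  "series": "1 0 0 0 0 0 0;1 0 0 0 0 0 0;1 0 0 0 0 0 0;1 0 0 0 0 0 0;1 0 0 0 0 0 0"
}}

```text
t: 11.5
eef_pos: [0.5594, -0.2255, 0.1371]
tcp_rot: [-3.107, -0.465, -0.0]
force: [-0.8, -0.0, -0.3]
gripper_width: 0.0852
grasp_force: 0.0
```

```bash
python3 - <<'E'
from h import *
a=viewer.snapshot("side");s=arm.get_state();print(s["eef_pos"],s["gripper_width"],s["grasp_force"],s["force"])
cv2.imwrite("pics/g5.png",cv2.convertScaleAbs(cv2.resize(a[110:270,320:460],None,fx=3,fy=3,interpolation=cv2.INTER_CUBIC),alpha=1.6))
E
```

```text
[ 0.55940896 -0.22546792  0.13708527] 0.08527664740163844 0.0 [-0.43422273  0.98817088 -0.31725826]
```

View pics/g5.png

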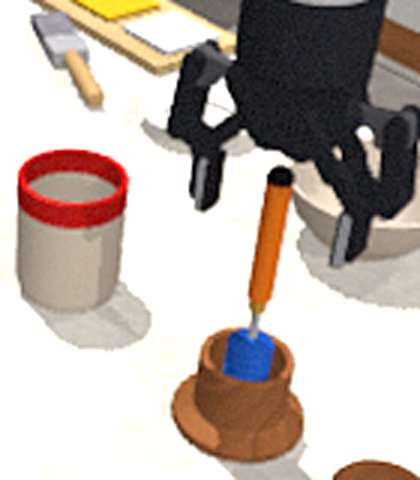

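The brush stands upright in the holder (handle at crop 268,240), clear of the open fingers. I'm retracting upward.

>>> {"method": "carry_out", "body": {
  "series": "1 0 0 0.02 0 0 0;1 0 0 0.03 0 0 0;1 0 0 0.03 0 0 0;1 0 0 0.03 0 0 0;1 0 0 0.02 0 0 0"
}}

```text
t: 11.97
eef_pos: [0.56, -0.2257, 0.2702]
tcp_rot: [3.106, 0.464, 0.004]
force: [0.1, 0.9, 0.4]
gripper_width: 0.0853
grasp_force: 0.0
```

>>> {"method": "carry_out", "body": {
  "series": "1 0 0 0 0 0 0;1 0 0 0 0 0 0;1 0 0 0 0 0 0"
}}

```text
t: 12.22
eef_pos: [0.559, -0.2253, 0.2664]
tcp_rot: [-3.107, -0.465, 0.001]
force: [0.3, 0.5, -0.8]
gripper_width: 0.0857
grasp_force: 0.0
```

```bash
python3 - <<'E'
from h import *
a=viewer.snapshot("side")
cv2.imwrite("pics/g6.png",cv2.convertScaleAbs(cv2.resize(a[80:300,250:470],None,fx=2.5,fy=2.5,interpolation=cv2.INTER_CUBIC),alpha=1.6))
E
```

```text
(no output)
```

View pics/g6.png

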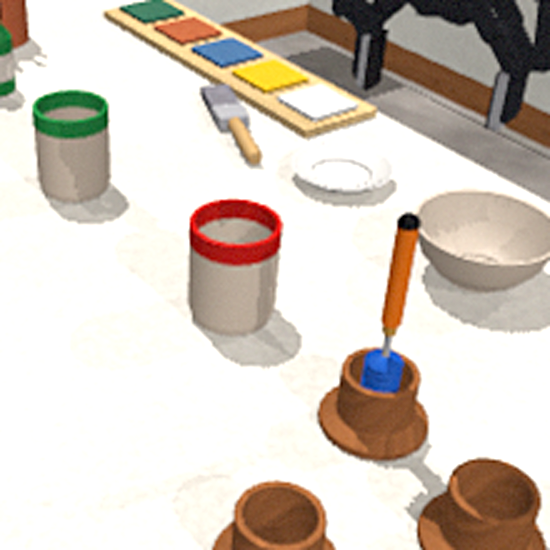

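The brush is upright in its holder (crop 395,300), both jars stand in place, and the gripper is clear. I'm handing in.

```bash
python3 -c "
from rig import arm
print(arm.close_job())"
```

```text
the job is handed in; nothing more can be done
None
```

The red-rimmed jar was scrubbed (bottom, about 75 mm up, bottom again), the brush was lowered to its holder's floor and stands upright there, both jars are still in place, and the job was handed in at about 12 s.

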